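Make up two control-panel kits by sample

ROBOT

A 6-joint arm with a two-finger parallel gripper is mounted at the origin on the work surface. World frame = base frame: x ahead of the robot, y to its left, z up, the work surface at z = 0. Lengths are in m, angles in degrees, forces in N, time in s.
With the tool pointing down it reaches from about 0.3 to 0.75 m from the base axis. Payload 8.5 kg.
Tool frame: the origin (TCP) lies between the finger pads; the fingertips stand 17 mm ahead of it and the grasp point (between the pads) lies 2 mm behind it; z points along the fingers, y is the direction in which the jaws open and shut (so a half turn about z gives the same grasp; the last joint's range is limited). The gripper opens to 85 mm and grips with 20 to 120 N. Pads are 22 mm wide; open, the fingers measure 114 mm over their backs; the gripper's body (76 mm by 85 mm) begins 54 mm behind the grasp point. The pads swing forward as they close: fully open they stand 13 mm farther back than shut.
Start: joints at [-77.481, 21.807, 74.336, -0, 83.858, -12.336], TCP at [0.231, -0.499, 0.248] pointing down, gripper open.
Joint ranges: [-178.18, 178.18], [-50.72, 133.34], [12.68, 142.11], [-81.47, 261.47], [9.98, 163.14], [-165.26, 165.26]. Speed limits (degrees/s): [136.94, 136.94, 180, 180, 180, 180].

INTERFACE

Orientations are given as a 3x3 rotation matrix whose columns are the frame's x, y, z axes.
In Python, from rig import readout, eyes, env gives the robot as it stands.
- The arm moves only by the tool arm_command, never from a script. Its argument "rows" is text: rows parted by semicolons, each of 7 numbers parted by spaces: the closure, from 0 (fully open) to 1 (shut), then the shift along the tool's x, y, z in mm, then the turn, a rotation vector about the tool's x, y, z in degrees. In form: grip dx dy dz rx ry rz; .... A call has 1 to 5 rows; each row shifts and turns the commanded pose from where the row before left it, along the tool's axes as they then stand; what a row does not reach is not made up. A row lasts 1/12 s, in which the tool goes at most 41.7 mm and 7.16 degrees, less where a joint would pass 70% of its speed; a pose out of reach is approached as far as the arm can. A call with a gripper value outside its range is refused whole. The fingers move at their own pace and stop on an object; "squeeze" is the grip in N (left out, the last holds). Time passes only in rows, so rows that do not move let the fingers close. It gives the time, the measured TCP pose, the force and the opening at its end, in the units of the state.
- readout.observe(): the state, without advancing time (a new reading comes with each control period).
- eyes.get_image(name): name is "scene" or "top"; returns the picture (480x640x3 uint8, red, green, blue); there is no depth.
- eyes.camera_model(name): a dict with "mtx" (3x3 intrinsics, pixels), "k1" (the pictures are not rectified: a ray, as slopes to the right and down, at radius r is drawn at 1 + k1 r^2 times it, then the intrinsics apply), "view" (4x4, takes a point from world to camera coordinates). Camera axes: x right, y up, looking along -z (the intrinsics and any distortion apply to the point x, -y, -z); pixel columns grow to the right and rows downward; lengths in m; the calibration is good to about 2 mm. A picture is of the moment at which its call begins. camera_model takes no time and is no camera call.
- env.close_job(): hands the job in, once; it reports no verdict.
The state is a dict: "time_s": time; "q": joint angles; "qvel": joint speeds; "joint_efforts": joint torques, N m; "position": TCP position; "tool_rot": TCP orientation; "ft_force": force on the tool from outside, world axes, zero at the start; "wrist_torque": the same for the moment, N m; "grip_width": finger opening in m.
Only numpy, scipy, OpenCV 4.12 (cv2) and the standard library are available. Lean on these libraries where they do the work, as an engineer would, in place of code of your own. Each camera call takes 0.05 s, during which the arm holds its last target. There are 200 camera calls.

TASK

Make up the two kits from the stock on the black mat. The blue relay goes into the red tray and the green terminal block into the yellow tray, each standing upright on the floor of the bare compartment; in each tray lay, flat on the black foam and inside the rim, the aluminium plate with the same shape as the orange sample on the white card beside that tray. Set the parts down, do not drop them, and leave the cross-shaped spare plate where it lies.

Things in the scene. Friction and masses are not known exactly. Their poses are not given: they have to be found in the camera images.
- relay: Interface relay, an upright block 30 (x) x 45 (y) x 50 mm high, black socket below and blue body above, small orange and green marks on top; about 80 g. Origin: centre of its underside, z up. Starts on the black stock mat (2 mm thick, mid-table), any place among the stock, upright.
- terminal: Terminal block, an upright green block 30 (x) x 45 (y) x 40 mm high with a row of four steel screws on top; about 90 g. Origin: centre of its underside, z up. Starts on the black stock mat (2 mm thick, mid-table), any place among the stock, upright.
- plate_l: L-shaped aluminium joining plate with three dark holes, 60 x 60 mm outline, 10 mm thick, both arms 20 mm wide; about 60 g. Origin: centre of that outline, on the underside, z up. One arm spans x -30 to 30, y -30 to -10 mm; the other x -30 to -10, y -30 to 30 mm. Starts on the black stock mat (2 mm thick, mid-table), any place among the stock, flat, turned anyhow.
- plate_t: T-shaped aluminium joining plate with four dark holes, 60 x 60 mm outline, 10 mm thick, bars 20 mm wide; about 60 g. Origin: centre of that outline, on the underside, z up. The crossbar spans x -30 to 30, y 10 to 30 mm; the stem x -10 to 10, y -30 to 10 mm. Starts on the black stock mat (2 mm thick, mid-table), any place among the stock, flat, turned anyhow.
- plate_x: Cross-shaped (plus) aluminium joining plate with five dark holes, 60 x 60 x 10 mm, bars 20 mm wide: the spare, to be left alone. Origin: centre of its underside. Starts on the black stock mat (2 mm thick, mid-table), any place among the stock, flat, turned anyhow.
- sample_l: Fixed sample, not to be taken: an orange L-shaped plate, size and shape of the L-shaped plate, glued on a white card 84 x 84 x 1.5 mm that lies on the table beyond the foam end of the tray it belongs to, about 160 mm from that tray's centre (the other tray is over 400 mm away). Origin: underside of the card, under the centre of the plate's 60 x 60 mm outline; z up.
- sample_t: Fixed sample, not to be taken: an orange T-shaped plate, size and shape of the T-shaped plate, glued on a white card 84 x 84 x 1.5 mm that lies on the table beyond the foam end of the tray it belongs to, about 160 mm from that tray's centre (the other tray is over 400 mm away). Origin: underside of the card, under the centre of the plate's 60 x 60 mm outline; z up.
- tray_red: Red fixed kit tray, 175 (x) x 100 (y) x 22 mm high, walls 5 mm. Bare compartment 70 x 90 mm inside, centre x = -47.5 mm, floor 4 mm above the table; foam compartment 90 x 90 mm, centre x = +37.5 mm, firm black foam up to 19 mm above the table, 3 mm below the rim. Origin: centre of underside, z up; x runs from bare to foam end. Left or right of the stock mat, turned up to 15 degrees.
- tray_yellow: Yellow fixed kit tray, 175 (x) x 100 (y) x 22 mm high, walls 5 mm. Bare compartment 70 x 90 mm inside, centre x = -47.5 mm, floor 4 mm above the table; foam compartment 90 x 90 mm, centre x = +37.5 mm, firm black foam up to 19 mm above the table, 3 mm below the rim. Origin: centre of underside, z up; x runs from bare to foam end. Left or right of the stock mat, turned up to 15 degrees.
Things that resemble listed ones, but are neither listed nor needed, are in the scene too. Leave any pink look-alike of the plate_t alone. Several things have the shape of the tray_yellow; the one meant has the colours described above.

How it is judged (in metres and radians):
At the end, for the whole second after the job is handed in: Relay upright (0.06 rad) on the floor of the red tray's bare compartment, terminal block likewise in the yellow; L and T plates flat (0.04 rad) on the foam, inside the rim, of the tray with their sample; heights within 2.5 mm; cross plate within 15 mm of its start; all at rest (x of relay in the frame of tray_red between -0.0725 and -0.0225 m and y of relay in the frame of tray_red between -0.035 and 0.035 m and z of relay in the frame of tray_red between 0.001 and 0.0065 m and angle between each of relay, terminal's own z axis and vertical below 0.06 rad and x of terminal in the frame of tray_yellow between -0.0725 and -0.0225 m and y of terminal in the frame of tray_yellow between -0.035 and 0.035 m and z of terminal in the frame of tray_yellow between 0.001 and 0.0065 m and ((horizontal distance between sample_l and tray_red below 0.25 m and horizontal distance between sample_t and tray_yellow below 0.25 m and x of plate_l in the frame of tray_red between 0.0025 and 0.0725 m and y of plate_l in the frame of tray_red between -0.035 and 0.035 m and z of plate_l in the frame of tray_red between 0.016 and 0.0215 m and angle between each of plate_l, plate_t's own z axis and vertical below 0.04 rad and x of plate_t in the frame of tray_yellow between 0.0025 and 0.0725 m and y of plate_t in the frame of tray_yellow between -0.035 and 0.035 m and z of plate_t in the frame of tray_yellow between 0.016 and 0.0215 m) or (horizontal distance between sample_l and tray_yellow below 0.25 m and horizontal distance between sample_t and tray_red below 0.25 m and x of plate_l in the frame of tray_yellow between 0.0025 and 0.0725 m and y of plate_l in the frame of tray_yellow between -0.035 and 0.035 m and z of plate_l in the frame of tray_yellow between 0.016 and 0.0215 m and angle between each of plate_l, plate_t's own z axis and vertical below 0.04 rad and x of plate_t in the frame of tray_red between 0.0025 and 0.0725 m and y of plate_t in the frame of tray_red between -0.035 and 0.035 m and z of plate_t in the frame of tray_red between 0.016 and 0.0215 m)) and distance of plate_x from where it was at the start of the episode below 0.015 m and linear speed of each of relay, terminal, plate_l, plate_t, plate_x below 0.02 m/s and angular speed of each of relay, terminal, plate_l, plate_t, plate_x below 0.2 rad/s); the robot touches nothing.
It fails at once if the cross-shaped spare plate was moved by more than 15 mm (distance of plate_x from where it was at the start of the episode above 0.015 m).
It fails at once if a part was dropped (falling free faster than 0.7 m/s, some 25 mm or more) ((linear speed of relay above 0.7 m/s and contact force between the fingers and relay below 0.05 N) or (linear speed of terminal above 0.7 m/s and contact force between the fingers and terminal below 0.05 N) or (linear speed of plate_l above 0.7 m/s and contact force between the fingers and plate_l below 0.05 N) or (linear speed of plate_t above 0.7 m/s and contact force between the fingers and plate_t below 0.05 N)).
It also fails if it takes over 102 s, if anything falls off the work surface, if the arm or the gripper's body presses on something with over 40 N, if the wrist force passes 120 N, or if a joint passes its speed limit or range.

## Working session

There is one attempt and no reset: what is moved stays moved. The work goes in short steps, Python scripts to look and compute and a tool call to move; the robot and the scene stay as the last step left them, time stands still between calls to the robot, and variables do not carry over. Pictures are saved under pics/ and viewed, about 12 in all and at most 16, crops included, and the job is handed in when it is done.

Besides the shell and the picture viewer there is one more tool, called after "Call:" by a JSON object that holds its "api" and its "payload". arm_command: Moves the arm, as the interface text tells. Its arguments: {"type":"object","properties":{"rows":{"type":"string"},"squeeze":{"type":"number"}},"required":["rows"]}

```bash
mkdir -p pics; ls; cat > h.py <<'E'
import numpy as np, cv2
from rig import readout, eyes, env
def grab(n,f):
    im=np.array(eyes.get_image(n)); cv2.imwrite(f,im[:,:,::-1]); return im
def ray(n,uv):
    c=eyes.camera_model(n); K=np.array(c["mtx"]); V=np.array(c["view"]); k=c["k1"]
    d=cv2.undistortPoints(np.array(uv,float).reshape(-1,1,2),K,np.array([k,0,0,0.])).reshape(-1,2)
    D=np.c_[d[:,0],-d[:,1],-np.ones(len(d))]@V[:3,:3]
    return -V[:3,:3].T@V[:3,3],D
def world(n,uv,z):
    o,D=ray(n,uv); return o+D*((z-o[2])/D[:,2])[:,None]
E
python3 - <<'E'
from h import *
grab("top","pics/top0.png");grab("scene","pics/scene0.png")
for n in("top","scene"):
    c=eyes.camera_model(n);print(n,c["mtx"],c["k1"],ray(n,[[320,240]]))
s=readout.observe();print(s)
print(world("top",[[0,0],[639,0],[0,479],[639,479]],0))
E
```

```text
pics
top [[555.23357577   0.         313.43249189]
 [  0.         555.23357577 234.45198097]
 [  0.           0.           1.        ]] -0.011958300182454472 (array([0.43456504, 0.01992459, 1.20003403]), array([[ 0.03204659, -0.01354597, -0.99951452]]))
scene [[600.13530536   0.         311.92859456]
 [  0.         600.13530536 236.43660897]
 [  0.           0.           1.        ]] 0.015550304986161678 (array([ 1.23497237, -0.01120192,  1.16723904]), array([[-0.54923784,  0.03650423, -0.83499783]]))
{'time_s': 0.1, 'q': array([-7.74801456e+01,  2.18372904e+01,  7.43801264e+01,  2.09164547e-04,
        8.38602893e+01, -1.23353103e+01]), 'qvel': array([-0.03475733,  0.00091082, -0.19476135, -0.10871615, -0.12447268,
       -0.0430241 ]), 'joint_efforts': array([ 3.95736715e-03, -4.49223018e+01, -2.31656367e+01, -1.74827483e-04,
        3.70515394e-03, -2.93969129e-05]), 'position': array([ 0.23112557, -0.49879965,  0.24777369]), 'tool_rot': array([[ 9.07373414e-01,  4.20325353e-01, -2.90456773e-04],
       [ 4.20325351e-01, -9.07372495e-01,  1.32476438e-03],
       [ 2.93279569e-04, -1.32414232e-03, -9.99999080e-01]]), 'ft_force': array([-0.48626666,  0.45138144, -0.63196393]), 'wrist_torque': array([-0.04373063,  0.03739747,  0.02431837]), 'grip_width': 0.08555802396560849}
[[ 1.01075523  0.70719577  0.        ]
 [ 0.99951842 -0.70908727  0.        ]
 [-0.03160088  0.69150248  0.        ]
 [-0.04446065 -0.67411018  0.        ]]
```

View pics/top0.png

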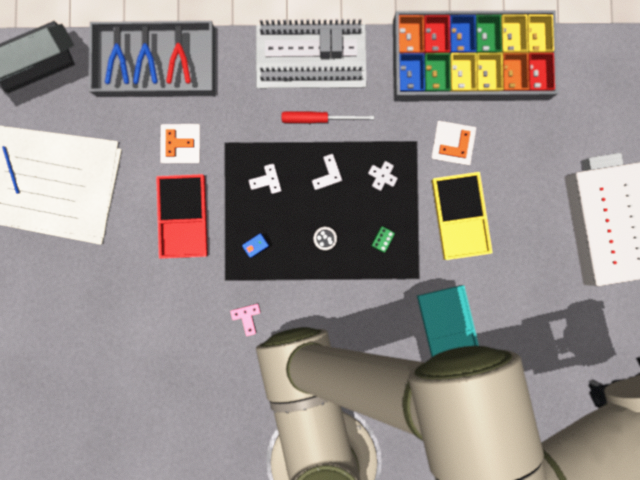

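View pics/scene0.png

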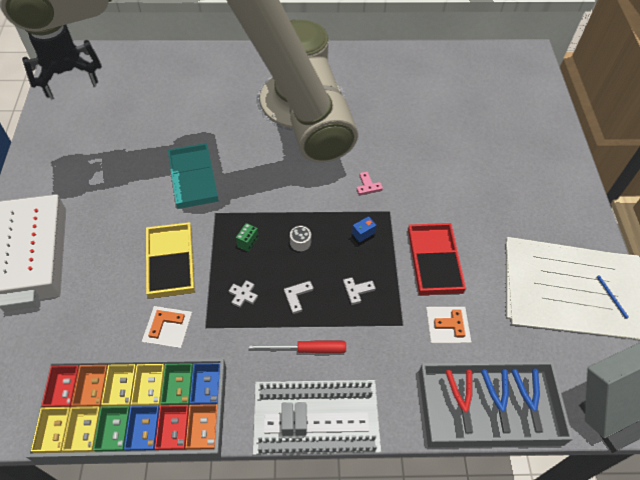

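Candidates in the top picture:
- **T plate:** aluminium T at (266,179). The look-alikes are the pink T at (246,318) and the orange sample T at (180,143).
- **L plate:** aluminium L at (327,173). The look-alike is the orange sample L at (455,143).
- **Cross spare:** (382,176).
- **Relay and terminal:** relay at (256,245) and terminal at (383,239). The grey round part at (325,238) is a distractor.
- **Trays:** red at (182,216) with the T sample beside it, yellow at (462,216) with the L sample. The teal tray at (447,320) is a distractor.

So the T plate and relay go to red, and the L plate and terminal go to yellow.

```bash
cat > meas.py <<'E'
from h import *
S=8
def blobs(n,im,test,box,amin=60):
    x0,y0,x1,y1=box
    c=cv2.resize(im[y0:y1,x0:x1],None,fx=S,fy=S,interpolation=cv2.INTER_CUBIC)
    hsv=cv2.cvtColor(c,cv2.COLOR_RGB2HSV)
    m=test(hsv).astype(np.uint8)
    cs,_=cv2.findContours(m,cv2.RETR_EXTERNAL,cv2.CHAIN_APPROX_NONE)
    return [((k.reshape(-1,2)+.5)/S-.5+[x0,y0]) for k in cs if cv2.contourArea(k)>amin*S*S]
def rect(n,uv,z):
    P=(world(n,uv,z)[:,:2]*1000).astype(np.float32)
    M=cv2.moments(P.reshape(-1,1,2)); g=np.array([M['m10'],M['m01']])/M['m00']
    r=cv2.minAreaRect(P.reshape(-1,1,2)); return np.array(r[0]),np.array(r[1]),r[2],g,cv2.contourArea(P)
h=lambda lo,hi,s=100,v=60:(lambda c:(c[...,0]>=lo)&(c[...,0]<=hi)&(c[...,1]>s)&(c[...,2]>v))
red=lambda c:((c[...,0]<5)|(c[...,0]>173))&(c[...,1]>120)&(c[...,2]>80)
alu=lambda c:(c[...,2]>110)&(c[...,1]<80)
dark=lambda c:(c[...,2]<60)
E
cat > m1.py <<'E'
from meas import *
T=cv2.imread("pics/top0.png")[:,:,::-1].copy();C=cv2.imread("pics/scene0.png")[:,:,::-1].copy()
J=[("T","top",alu,(240,155,292,205),.012),("L","top",alu,(300,145,350,205),.012),("X","top",alu,(360,150,410,200),.012),
("relay","top",h(100,125),(236,228,276,262),.052),("term","top",h(40,85),(364,220,402,258),.042),
("red","top",red,(150,168,214,264),.022),("yel","top",h(22,34),(425,165,500,265),.022),
("redfoam","top",dark,(155,172,212,225),.019),("yelfoam","top",dark,(432,172,490,226),.019),
("T","scene",alu,(335,268,385,310),.012),("L","scene",alu,(275,272,322,318),.012),
("relay","scene",h(100,125),(345,210,385,248),.052),("term","scene",h(40,85),(228,215,266,255),.042),
("redfoam","scene",dark,(412,245,464,292),.019),("yelfoam","scene",dark,(145,248,196,297),.019),]
for nm,n,t,b,z in J:
    for uv in blobs(n,T if n=="top" else C,t,b):
        c,s,a,g,A=rect(n,uv,z); print(nm,n,"c",c.round(1),"size",s.round(1),"ang %.1f"%a,"g",g.round(1),"A %.0f"%A)
a=cv2.resize(T[140:285,225:420],None,fx=4,fy=4,interpolation=cv2.INTER_CUBIC)
cv2.imwrite("pics/crop.png",a[:,:,::-1])
E
python3 m1.py
```

```text
T top c [601.4 124.7] size [64.3 63.9] ang 15.3 g [603.4 117.3] A 2428
L top c [620.4  -4.9] size [64.1 64.2] ang 18.6 g [615.5 -14.7] A 2421
X top c [ 610.6 -131.8] size [57.6 57.3] ang 17.0 g [ 610.7 -131.8] A 2369
relay top c [461.9 139.6] size [36.  50.9] ang 32.9 g [461.9 139.5] A 1731
term top c [ 472.6 -127.1] size [34.9 49.7] ang 61.7 g [ 473.7 -124.6] A 1266
red top c [526.3 297.8] size [175.5 104.2] ang 2.0 g [526.4 297.8] A 18005
yel top c [ 522.  -297.7] size [176.1 105. ] ang 7.7 g [ 522.  -297.7] A 18191
redfoam top c [564.4 301.6] size [84.2 84.1] ang 1.9 g [564.4 301.6] A 6942
yelfoam top c [ 559.6 -294.9] size [84.1 83.1] ang 7.8 g [ 559.7 -295. ] A 6852
T scene c [600.9 124.1] size [63. 63.] ang 15.1 g [602.9 116.5] A 2247
L scene c [619.9  -5.6] size [62.8 63.1] ang 18.8 g [615.1 -15.6] A 2232
relay scene c [470.6 137.2] size [47.7 62. ] ang 33.0 g [470.6 137.2] A 2550
term scene c [ 483.5 -127.1] size [45.3 65.9] ang 62.1 g [ 483.5 -127.9] A 2189
redfoam scene c [561.2 301.3] size [86.6 85.8] ang 2.1 g [561.2 301.4] A 7214
yelfoam scene c [ 557.2 -295.8] size [85.5 85.6] ang 8.0 g [ 557.2 -295.9] A 7144
```

View pics/crop.png

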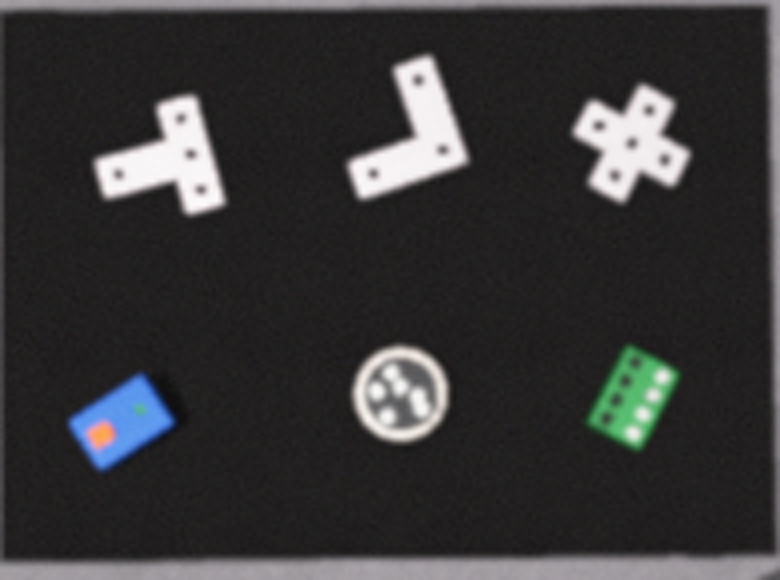

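The crop shows the T at crop (165,155), L (415,130), cross (632,143), relay (122,422), terminal (633,398) and the grey round part (400,393). Both views agree to about 1 mm on the plates, and the sizes fit once blur is allowed for. I'll take the terminal first.

```bash
cat > plan.py <<'E'
# python3 plan.py grip x y z(mm) yaw(tool y axis, deg) ... : suggested rows in tool axes from the measured pose
import sys; from h import *
from scipy.spatial.transform import Rotation as Ro
s=readout.observe(); p=np.array(s["position"])*1000; R=np.array(s["tool_rot"])
print("t %.2f"%s["time_s"],"p",p.round(1),"yaw %.1f"%np.degrees(np.arctan2(R[1,1],R[0,1])),"q6 %.0f"%s["q"][5],"F",np.round(s["ft_force"],1),"w %.4f"%s["grip_width"])
a=[float(v) for v in sys.argv[1:]]
for g,x,y,z,w in zip(*[iter(a)]*5):
    c,n=np.cos(np.radians(w)),np.sin(np.radians(w)); Rt=np.array([[-n*-1,c,0],[-c,n,0],[0,0,-1.]])
    rv=Ro.from_matrix(R.T@Rt).as_rotvec(degrees=True); d=np.array([x,y,z])-p
    N=max(1,int(np.ceil(max(np.linalg.norm(d)/41,np.linalg.norm(rv)/7.1))))
    out=[]
    for i in range(N):
        dl=R.T@d/N; out.append("%g "%g+" ".join("%.1f"%v for v in np.r_[dl,rv/N])); R=R@Ro.from_rotvec(rv/N,degrees=True).as_matrix()
    p=np.array([x,y,z]); R=Rt
    for i in range(0,N,5): print("; ".join(out[i:i+5]))
    print("--")
E
python3 plan.py 0 473 -128.5 130 -118.3 0 473 -128.5 60 -118.3
```

```text
t 0.10 p [ 231.1 -498.8  247.8] yaw -65.1 q6 -12 F [-0.5  0.5 -0.6] w 0.0856Traceback (most recent call last):
  File "plan.py", line 9, in <module>
    rv=Ro.from_matrix(R.T@Rt).as_rotvec(degrees=True); d=np.array([x,y,z])-p
       ~~~~~~~~~~~~~~^^^^^^^^
  File "scipy/spatial/transform/_rotation.pyx", line 1143, in scipy.spatial.transform._rotation.Rotation.from_matrix
ValueError: Non-positive determinant (left-handed or null coordinate frame) in rotation matrix 0: [[-5.99650450e-01 -8.00261990e-01 -2.93279569e-04]
 [-8.00261556e-01  5.99649639e-01  1.32414232e-03]
 [ 8.83795782e-04 -1.02872290e-03  9.99999080e-01]].
```

```bash
sed -i 's/\[-n\*-1,c,0\],\[-c,n,0\]/[-n,c,0],[c,n,0]/' plan.py
python3 plan.py 0 473 -128.5 130 -118.3 0 473 -128.5 60 -118.3
```

```text
t 0.10 p [ 231.1 -498.8  247.8] yaw -65.1 q6 -12 F [-0.5  0.5 -0.6] w 0.0856
0 31.3 -19.5 9.8 -0.0 0.0 4.4; 0 29.7 -21.9 9.8 -0.0 0.0 4.4; 0 27.9 -24.1 9.8 -0.0 0.0 4.4; 0 25.9 -26.2 9.8 -0.0 0.0 4.4; 0 23.8 -28.1 9.8 -0.0 0.0 4.4
0 21.6 -29.9 9.8 -0.0 0.0 4.4; 0 19.2 -31.4 9.8 -0.0 0.0 4.4; 0 16.7 -32.8 9.8 -0.0 0.0 4.4; 0 14.1 -34.0 9.8 -0.0 0.0 4.4; 0 11.5 -35.0 9.8 -0.0 0.0 4.4
0 8.7 -35.8 9.8 -0.0 0.0 4.4; 0 5.9 -36.4 9.8 -0.0 0.0 4.4
--
0 0.0 0.0 35.0 0.0 0.0 0.0; 0 0.0 0.0 35.0 0.0 0.0 0.0
--
```

Call:
{"api": "arm_command", "payload": {"rows": "0 31 -20 10 0 0 4.4; 0 30 -22 10 0 0 4.4; 0 28 -24 10 0 0 4.4; 0 26 -26 10 0 0 4.4; 0 24 -28 10 0 0 4.4"}}

```text
time_s: 0.52
position: [0.3325, -0.3428, 0.1977]
tool_rot: [[0.999, 0.045, -0.0], [0.045, -0.999, 0.0], [-0.0, -0.0, -1.0]]
ft_force: [1.3, -0.7, 0.8]
grip_width: 0.0856
```

Call:
{"api": "arm_command", "payload": {"rows": "0 22 -30 10 0 0 4.4; 0 19 -31 10 0 0 4.4; 0 17 -33 10 0 0 4.4; 0 14 -34 10 0 0 4.4; 0 11 -35 10 0 0 4.4"}}

```text
time_s: 0.93
position: [0.4327, -0.1881, 0.1478]
tool_rot: [[0.943, -0.332, -0.0], [-0.332, -0.943, 0.0], [-0.0, -0.0, -1.0]]
ft_force: [1.1, -0.9, -0.0]
grip_width: 0.0855
```

Call:
{"api": "arm_command", "payload": {"rows": "0 9 -36 10 0 0 4.4; 0 6 -36 10 0 0 4.4; 0 0 0 0 0 0 0; 0 0 0 0 0 0 0"}}

```text
time_s: 1.27
position: [0.4726, -0.1266, 0.1276]
tool_rot: [[0.885, -0.465, -0.002], [-0.465, -0.885, 0.001], [-0.002, 0.0, -1.0]]
ft_force: [-0.4, -0.8, 1.5]
grip_width: 0.0855
```

```bash
python3 plan.py 0 473 -128.5 33 -118.3
```

```text
t 1.27 p [ 472.6 -126.6  127.6] yaw -117.7 q6 89 F [-0.4 -0.8  1.5] w 0.0855
0 0.5 0.5 31.5 0.0 0.0 0.2; 0 0.5 0.5 31.5 0.0 0.0 0.2; 0 0.4 0.5 31.5 0.0 0.0 0.2
--
```

Call:
{"api": "arm_command", "payload": {"rows": "0 0.5 0.5 32 0 0 0.2; 0 0.5 0.5 32 0 0 0.2; 0 0.5 0.5 20 0 0 0.2; 0 0 0 10.5 0 0 0; 0 0 0 0 0 0 0", "squeeze": 45}}

```text
time_s: 1.68
position: [0.4716, -0.1309, 0.032]
tool_rot: [[0.878, -0.479, -0.004], [-0.479, -0.878, 0.002], [-0.004, 0.0, -1.0]]
ft_force: [0.3, 0.2, 0.6]
grip_width: 0.0854
```

Call:
{"api": "arm_command", "payload": {"rows": "1 0 0 0 0 0 0; 1 0 0 0 0 0 0; 1 0 0 0 0 0 0; 1 0 0 0 0 0 0; 1 0 0 0 0 0 0"}}

```text
time_s: 2.1
position: [0.4733, -0.1305, 0.0347]
tool_rot: [[0.878, -0.478, 0.001], [-0.478, -0.878, -0.001], [0.002, 0.0, -1.0]]
ft_force: [-0.3, -0.4, 5.9]
grip_width: 0.0297
```

Call:
{"api": "arm_command", "payload": {"rows": "1 0 0 0 0 0 0; 1 0 0 0 0 0 0; 1 0 0 0 0 0 0"}}

```text
time_s: 2.35
position: [0.4733, -0.1305, 0.0347]
tool_rot: [[0.879, -0.478, 0.001], [-0.478, -0.879, -0.001], [0.002, 0.0, -1.0]]
ft_force: [-1.5, 0.3, 6.7]
grip_width: 0.0295
```

Call:
{"api": "arm_command", "payload": {"rows": "1 0 0 -15 0 0 0; 1 0 0 -30 0 0 0; 1 0 0 -40 0 0 0; 1 0 0 0 0 0 0"}}

```text
time_s: 2.68
position: [0.4753, -0.1313, 0.1248]
tool_rot: [[0.879, -0.477, 0.009], [-0.477, -0.879, -0.005], [0.011, 0.0, -1.0]]
ft_force: [1.8, -0.7, -0.1]
grip_width: 0.0289
```

```bash
python3 plan.py 1 474.2 -307 105 -82.2
```

```text
t 2.68 p [ 475.3 -131.3  124.8] yaw -118.5 q6 89 F [ 1.8 -0.7 -0.1] w 0.0289
1 13.8 25.8 3.5 0.0 -0.1 -6.1; 1 11.0 27.1 3.4 0.0 -0.1 -6.1; 1 8.1 28.1 3.4 0.0 -0.1 -6.1; 1 5.1 28.8 3.4 0.0 -0.1 -6.1; 1 2.0 29.2 3.3 0.0 -0.1 -6.1
1 -1.1 29.3 3.3 0.0 -0.1 -6.1
--
```

Call:
{"api": "arm_command", "payload": {"rows": "1 14 26 3.5 0 0 -6; 1 11 27 3.5 0 0 -6; 1 8 28 3.5 0 0 -6; 1 5 29 3.5 0 0 -6; 1 2 29 3.5 0 0 -6"}}

```text
time_s: 3.1
position: [0.4714, -0.2779, 0.1013]
tool_rot: [[1.0, 0.031, 0.0], [0.031, -1.0, -0.0], [0.0, 0.0, -1.0]]
ft_force: [1.1, 0.3, -0.7]
grip_width: 0.029
```

Call:
{"api": "arm_command", "payload": {"rows": "1 -1 29 2.5 0 0 -6; 1 0 0 0 0 0 0; 1 0 0 0 0 0 0; 1 0 0 0 0 0 0"}}

```text
time_s: 3.43
position: [0.4711, -0.3048, 0.0987]
tool_rot: [[0.992, 0.128, -0.0], [0.128, -0.992, 0.001], [-0.0, -0.001, -1.0]]
ft_force: [0.3, -0.3, -0.5]
grip_width: 0.0293
```

```bash
python3 plan.py 1 474.2 -307 45 -82.2; python3 -c "
from h import *
a=grab('top','pics/a1.png');b=grab('scene','pics/b1.png')
cv2.imwrite('pics/c1.png',np.hstack([cv2.resize(a[150:290,360:520],(400,350)),cv2.resize(b[190:330,110:270],(400,350))])[:,:,::-1])"
```

```text
t 3.43 p [ 471.1 -304.8   98.7] yaw -82.6 q6 38 F [ 0.3 -0.3 -0.5] w 0.0293
1 1.4 1.3 26.8 -0.0 0.0 -0.2; 1 1.4 1.3 26.8 -0.0 0.0 -0.2
--
```

View pics/c1.png

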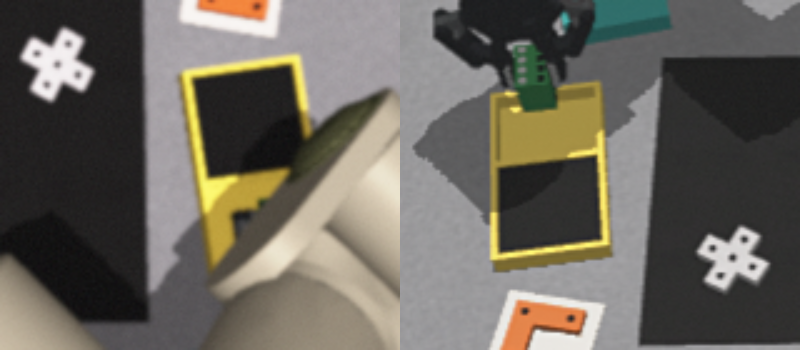

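The terminal is held upright over the yellow tray's bare compartment (right half of the picture, around (530,80)). Next I lower it.

Call:
{"api": "arm_command", "payload": {"rows": "1 1.5 1 28 0 0 0; 1 1.5 1 22 0 0 0; 1 0 0 6 0 0 0; 1 0 0 0 0 0 0"}}

```text
time_s: 3.87
position: [0.4742, -0.3058, 0.0417]
tool_rot: [[0.991, 0.13, -0.002], [0.13, -0.991, 0.002], [-0.002, -0.003, -1.0]]
ft_force: [-0.5, 0.7, -0.8]
grip_width: 0.0294
```

Call:
{"api": "arm_command", "payload": {"rows": "1 0 0 2 0 0 0; 1 0 0 2 0 0 0; 1 0 0 2 0 0 0; 1 0 0 0 0 0 0"}}

```text
time_s: 4.2
position: [0.4747, -0.3072, 0.0373]
tool_rot: [[0.992, 0.13, 0.001], [0.13, -0.992, -0.001], [0.001, 0.001, -1.0]]
ft_force: [0.1, 0.1, -0.1]
grip_width: 0.0289
```

Call:
{"api": "arm_command", "payload": {"rows": "1 0 0 1 0 0 0; 1 0 0 0 0 0 0; 1 0 0 0 0 0 0"}}

```text
time_s: 4.45
position: [0.4748, -0.3073, 0.0367]
tool_rot: [[0.992, 0.13, 0.001], [0.13, -0.992, -0.001], [0.001, 0.001, -1.0]]
ft_force: [-1.5, 0.8, 4.7]
grip_width: 0.029
```

Call:
{"api": "arm_command", "payload": {"rows": "1 0 0 1 0 0 0; 1 0 0 0 0 0 0; 1 0 0 0 0 0 0"}}

```text
time_s: 4.7
position: [0.4748, -0.3073, 0.0367]
tool_rot: [[0.992, 0.13, 0.001], [0.13, -0.992, -0.001], [0.001, 0.001, -1.0]]
ft_force: [-4.1, 2.6, 14.3]
grip_width: 0.0295
```

Call:
{"api": "arm_command", "payload": {"rows": "1 0 0 -1.3 0 0 0; 0.48 0 0 0 0 0 0; 0.48 0 0 0 0 0 0; 0.48 0 0 0 0 0 0; 0.48 0 0 0 0 0 0"}}

```text
time_s: 5.12
position: [0.4746, -0.3071, 0.036]
tool_rot: [[0.992, 0.13, -0.0], [0.13, -0.992, 0.0], [-0.0, -0.0, -1.0]]
ft_force: [-0.4, -0.1, -0.1]
grip_width: 0.0445
```

Call:
{"api": "arm_command", "payload": {"rows": "0.48 0 0 -15 0 0 0; 0.48 0 0 -30 0 0 0; 0.48 0 0 -40 0 0 0; 0 0 0 0 0 0 0"}}

```text
time_s: 5.45
position: [0.4766, -0.309, 0.1275]
tool_rot: [[0.991, 0.13, 0.008], [0.13, -0.991, -0.008], [0.007, 0.009, -1.0]]
ft_force: [0.4, 0.3, 0.8]
grip_width: 0.0554
```

```bash
python3 plan.py 0 599.3 -5.9 105 18.7
```

```text
t 5.45 p [ 476.6 -309.   127.5] yaw -82.5 q6 38 F [0.4 0.3 0.8] w 0.0554
0 10.7 -19.0 1.4 0.0 0.0 -6.7; 0 12.9 -17.6 1.4 0.0 0.0 -6.7; 0 14.9 -16.0 1.4 0.0 0.0 -6.7; 0 16.6 -14.1 1.5 0.0 0.0 -6.7; 0 18.2 -12.0 1.5 0.0 0.0 -6.7
0 19.5 -9.8 1.5 0.0 0.0 -6.7; 0 20.5 -7.5 1.5 0.0 0.0 -6.7; 0 21.2 -5.0 1.5 0.0 0.0 -6.7; 0 21.7 -2.5 1.5 0.0 0.0 -6.7; 0 21.8 0.1 1.5 0.0 0.0 -6.7
0 21.6 2.6 1.5 0.0 0.0 -6.7; 0 21.2 5.2 1.5 0.0 0.0 -6.7; 0 20.4 7.6 1.5 0.0 0.0 -6.7; 0 19.4 10.0 1.5 0.0 0.0 -6.7; 0 18.1 12.2 1.5 0.0 0.0 -6.7
--
```

Call:
{"api": "arm_command", "payload": {"rows": "0.45 11 -19 1.5 0 0 -6.7; 0.45 13 -18 1.5 0 0 -6.7; 0.45 15 -16 1.5 0 0 -6.7; 0.45 17 -14 1.5 0 0 -6.7; 0.45 18 -12 1.5 0 0 -6.7"}}

```text
time_s: 5.87
position: [0.5166, -0.2047, 0.1134]
tool_rot: [[0.751, 0.66, 0.0], [0.66, -0.751, -0.0], [0.0, 0.0, -1.0]]
ft_force: [0.1, 0.7, 0.2]
grip_width: 0.0472
```

Call:
{"api": "arm_command", "payload": {"rows": "0.45 20 -10 1.5 0 0 -6.7; 0.45 21 -8 1.5 0 0 -6.7; 0.45 21 -5 1.5 0 0 -6.7; 0.45 22 -3 1.5 0 0 -6.7; 0.45 22 0 1.5 0 0 -6.7"}}

```text
time_s: 6.28
position: [0.5579, -0.1019, 0.1058]
tool_rot: [[0.262, 0.965, -0.0], [0.965, -0.262, -0.0], [-0.0, -0.0, -1.0]]
ft_force: [-0.3, -0.1, -0.1]
grip_width: 0.0471
```

Call:
{"api": "arm_command", "payload": {"rows": "0.45 22 3 1.5 0 0 -6.7; 0.45 21 5 1.5 0 0 -6.7; 0.45 20 8 1.5 0 0 -6.7; 0.45 19 10 1.5 0 0 -6.7; 0.45 18 12 1.5 0 0 -6.7"}}

```text
time_s: 6.7
position: [0.6004, -0.0022, 0.0983]
tool_rot: [[-0.314, 0.95, -0.0], [0.95, 0.314, -0.0], [-0.0, -0.0, -1.0]]
ft_force: [0.0, 0.0, 0.5]
grip_width: 0.0469
```

Call:
{"api": "arm_command", "payload": {"rows": "0.45 0 0 0 0 0 0; 0.45 0 0 0 0 0 0"}}

```text
time_s: 6.87
position: [0.6, -0.0025, 0.0982]
tool_rot: [[-0.308, 0.951, -0.0], [0.951, 0.308, -0.0], [0.0, -0.0, -1.0]]
ft_force: [0.1, 0.4, -0.8]
grip_width: 0.047
```

```bash
python3 plan.py 0.45 599.3 -5.9 45 18.7; python3 -c "
from meas import *
b=grab('scene','pics/b2.png')
cv2.imwrite('pics/c2.png',cv2.resize(b[200:330,120:330],(800,496))[:,:,::-1])"
```

```text
t 6.87 p [600.   -2.5  98.2] yaw 18.0 q6 -29 F [ 0.1  0.4 -0.8] w 0.0470
0.45 -1.5 -0.8 26.6 -0.0 -0.0 -0.4; 0.45 -1.5 -0.9 26.6 -0.0 -0.0 -0.4
--
```

View pics/c2.png

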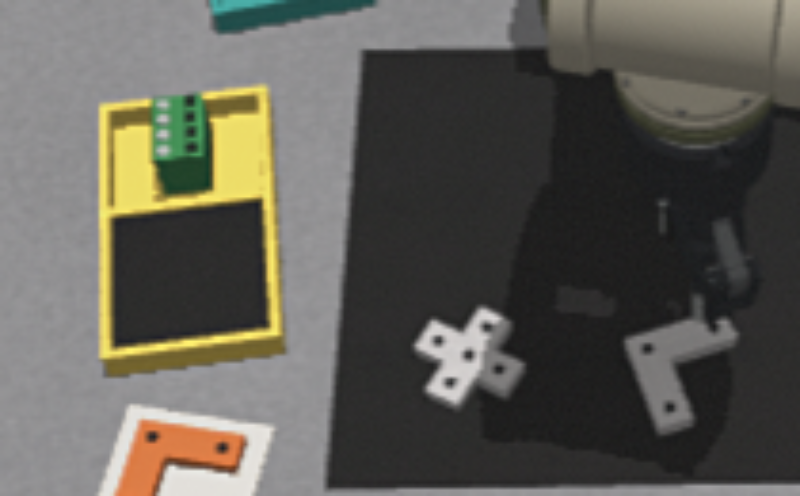

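The terminal stands in the yellow bare compartment at crop (182,140), and the gripper hangs over the L's left arm at (700,330). Next I descend and grip.

Call:
{"api": "arm_command", "payload": {"rows": "0.45 -1.5 -1 30 0 0 -0.4; 0.45 -1.5 -1 30 0 0 -0.4; 0.45 0 0 10 0 0 0; 0.45 0 0 6 0 0 0; 0.45 0 0 0 0 0 0"}}

```text
time_s: 7.33
position: [0.5988, -0.0073, 0.0222]
tool_rot: [[-0.32, 0.947, -0.001], [0.947, 0.32, 0.0], [0.001, -0.001, -1.0]]
ft_force: [0.5, -0.2, -0.2]
grip_width: 0.0472
```

Call:
{"api": "arm_command", "payload": {"rows": "0.45 0 0 0 0 0 0; 0.45 0 0 0 0 0 0"}}

```text
time_s: 7.5
position: [0.5998, -0.0069, 0.0241]
tool_rot: [[-0.321, 0.947, 0.003], [0.947, 0.321, -0.001], [-0.001, 0.002, -1.0]]
ft_force: [-0.2, -0.8, -0.4]
grip_width: 0.0467
```

Call:
{"api": "arm_command", "payload": {"rows": "0.45 0 0 2.5 0 0 0; 0.45 0 0 0 0 0 0; 1 0 0 0 0 0 0; 1 0 0 0 0 0 0; 1 0 0 0 0 0 0"}}

```text
time_s: 7.92
position: [0.5992, -0.0067, 0.0206]
tool_rot: [[-0.322, 0.947, 0.001], [0.947, 0.322, -0.0], [-0.0, 0.001, -1.0]]
ft_force: [0.6, 0.5, 2.0]
grip_width: 0.0187
```

Call:
{"api": "arm_command", "payload": {"rows": "1 0 0 0 0 0 0; 1 0 0 0 0 0 0; 1 0 0 0 0 0 0; 1 0 0 0 0 0 0"}}

```text
time_s: 8.25
position: [0.5992, -0.0067, 0.0206]
tool_rot: [[-0.322, 0.947, 0.001], [0.947, 0.322, -0.0], [-0.0, 0.001, -1.0]]
ft_force: [-0.3, 0.5, 4.6]
grip_width: 0.0184
```

Call:
{"api": "arm_command", "payload": {"rows": "1 0 0 -15 0 0 0; 1 0 0 -30 0 0 0; 1 0 0 -40 0 0 0; 1 0 0 0 0 0 0"}}

```text
time_s: 8.58
position: [0.6018, -0.0071, 0.1117]
tool_rot: [[-0.322, 0.947, 0.011], [0.947, 0.322, -0.002], [-0.006, 0.009, -1.0]]
ft_force: [1.6, 0.1, 0.1]
grip_width: 0.0184
```

```bash
python3 plan.py 1 545.9 -291.8 85 7.8
```

```text
t 8.58 p [601.8  -7.1 111.7] yaw 18.8 q6 -31 F [1.6 0.1 0.1] w 0.0184
1 -31.4 -18.1 3.3 0.1 0.0 1.4; 1 -31.9 -17.3 3.3 0.1 0.0 1.4; 1 -32.3 -16.6 3.3 0.1 0.0 1.4; 1 -32.6 -15.8 3.3 0.1 0.0 1.4; 1 -33.0 -15.0 3.3 0.1 0.0 1.4
1 -33.4 -14.2 3.3 0.1 0.0 1.4; 1 -33.7 -13.4 3.3 0.1 0.0 1.4; 1 -34.0 -12.6 3.3 0.1 0.0 1.4
--
```

Call:
{"api": "arm_command", "payload": {"rows": "1 -31 -18 3 0 0 1.4; 1 -32 -17 3 0 0 1.4; 1 -32 -17 3 0 0 1.4; 1 -33 -16 3 0 0 1.4; 1 -33 -15 3 0 0 1.4"}}

```text
time_s: 9.0
position: [0.5627, -0.1859, 0.0896]
tool_rot: [[-0.203, 0.979, -0.0], [0.979, 0.203, 0.0], [0.0, -0.0, -1.0]]
ft_force: [0.4, -0.6, -0.8]
grip_width: 0.0185
```

Call:
{"api": "arm_command", "payload": {"rows": "1 -33 -14 3 0 0 1.4; 1 -34 -13 3 0 0 1.4; 1 -34 -12 3 0 0 1.4; 1 0 0 0 0 0 0; 1 0 0 0 0 0 0"}}

```text
time_s: 9.42
position: [0.5425, -0.2922, 0.0803]
tool_rot: [[-0.129, 0.992, -0.001], [0.992, 0.129, 0.001], [0.001, -0.001, -1.0]]
ft_force: [-0.4, 0.7, -0.6]
grip_width: 0.0184
```

```bash
python3 plan.py 1 545.9 -291.8 45 7.8; python3 -c "
from meas import *
b=grab('scene','pics/b3.png')
cv2.imwrite('pics/c3.png',cv2.resize(b[200:330,120:280],(640,520),interpolation=cv2.INTER_CUBIC)[:,:,::-1])"
```

```text
t 9.42 p [ 542.5 -292.2   80.3] yaw 7.4 q6 -47 F [-0.4  0.7 -0.6] w 0.0184
1 -0.0 3.5 35.3 -0.0 -0.0 -0.4
--
```

View pics/c3.png

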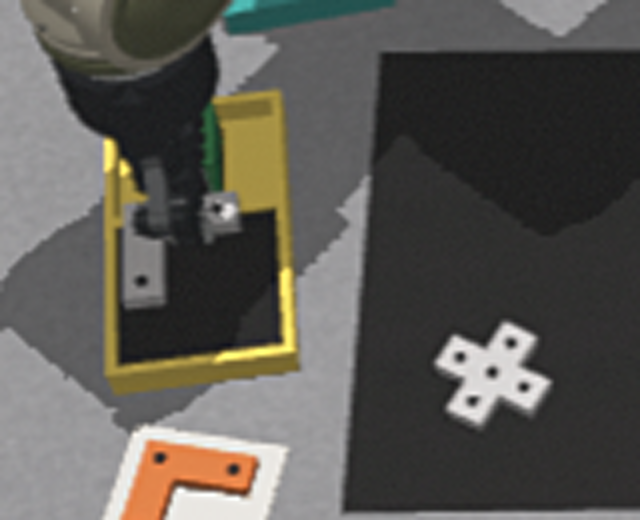

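The L hangs level over the yellow foam, crop (180,230). Next I lower it.

Call:
{"api": "arm_command", "payload": {"rows": "1 0 3.5 30 0 0 -0.4; 1 0 0 8 0 0 0; 1 0 0 0 0 0 0; 1 0 0 0 0 0 0"}}

```text
time_s: 9.8
position: [0.5468, -0.2893, 0.0432]
tool_rot: [[-0.14, 0.99, -0.001], [0.99, 0.14, 0.001], [0.001, -0.001, -1.0]]
ft_force: [-0.1, -0.4, -0.4]
grip_width: 0.0185
```

Call:
{"api": "arm_command", "payload": {"rows": "1 0 0 2 0 0 0; 1 0 0 0 0 0 0; 1 0 0 1 0 0 0; 1 0 0 0 0 0 0; 1 0 0 0 0 0 0"}}

```text
time_s: 10.22
position: [0.5467, -0.2904, 0.0404]
tool_rot: [[-0.138, 0.99, 0.0], [0.99, 0.138, -0.0], [-0.0, 0.0, -1.0]]
ft_force: [0.7, 0.3, -1.2]
grip_width: 0.0187
```

Call:
{"api": "arm_command", "payload": {"rows": "1 0 0 1.5 0 0 0; 1 0 0 0 0 0 0; 1 0 0 1 0 0 0; 1 0 0 0 0 0 0; 1 0 0 0 0 0 0"}}

```text
time_s: 10.63
position: [0.5467, -0.2904, 0.0376]
tool_rot: [[-0.138, 0.99, 0.0], [0.99, 0.138, -0.0], [-0.0, 0.0, -1.0]]
ft_force: [-0.6, 1.3, -0.2]
grip_width: 0.0187
```

Call:
{"api": "arm_command", "payload": {"rows": "1 0 0 1 0 0 0; 1 0 0 0 0 0 0; 1 0 0 0 0 0 0"}}

```text
time_s: 10.88
position: [0.5467, -0.2904, 0.0376]
tool_rot: [[-0.138, 0.99, 0.0], [0.99, 0.138, -0.0], [-0.001, 0.0, -1.0]]
ft_force: [-2.3, 1.5, 7.6]
grip_width: 0.0187
```

Contact came at 37.6, as predicted. I'll release with a small opening.

Call:
{"api": "arm_command", "payload": {"rows": "0.72 0 0 -0.5 0 0 0; 0.7 0 0 0 0 0 0; 0.7 0 0 0 0 0 0; 0.7 0 0 0 0 0 0"}}

```text
time_s: 11.22
position: [0.5467, -0.2903, 0.037]
tool_rot: [[-0.138, 0.99, -0.0], [0.99, 0.138, 0.0], [0.0, -0.0, -1.0]]
ft_force: [-0.6, -0.7, 0.5]
grip_width: 0.0256
```

Call:
{"api": "arm_command", "payload": {"rows": "0.7 0 0 -8 0 0 0; 0.7 0 0 -12 0 0 0; 0.45 0 0 -30 0 0 0; 0.45 0 0 -30 0 0 0; 0.45 0 0 0 0 0 0"}}

```text
time_s: 11.63
position: [0.5486, -0.2917, 0.1235]
tool_rot: [[-0.139, 0.99, 0.008], [0.99, 0.139, -0.006], [-0.007, 0.007, -1.0]]
ft_force: [-0.0, 0.1, 0.8]
grip_width: 0.0467
```

```bash
python3 plan.py 0.45 600 130.5 85 15.2; python3 -c "
from meas import *
b=grab('scene','pics/b4.png')
cv2.imwrite('pics/c4.png',cv2.resize(b[200:330,120:280],(640,520),interpolation=cv2.INTER_CUBIC)[:,:,::-1])"
```

```text
t 11.63 p [ 548.6 -291.7  123.5] yaw 8.0 q6 -47 F [-0.   0.1  0.8] w 0.0467
0.45 37.4 9.9 3.3 0.0 0.0 -0.7; 0.45 37.3 10.4 3.3 0.0 0.0 -0.7; 0.45 37.1 10.8 3.3 0.0 0.0 -0.7; 0.45 37.0 11.2 3.4 0.0 0.0 -0.7; 0.45 36.9 11.6 3.4 0.0 0.0 -0.7
0.45 36.7 12.1 3.4 0.0 0.0 -0.7; 0.45 36.6 12.5 3.4 0.0 0.0 -0.7; 0.45 36.5 12.9 3.4 0.0 0.0 -0.7; 0.45 36.3 13.3 3.4 0.0 0.0 -0.7; 0.45 36.1 13.7 3.5 0.0 0.0 -0.7
0.45 36.0 14.2 3.5 0.0 0.0 -0.7
--
```

View pics/c4.png

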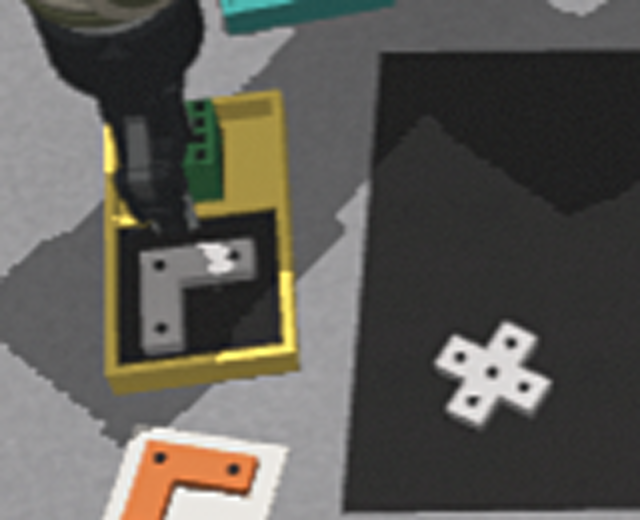

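The L lies flat inside the foam compartment. Next the T.

Call:
{"api": "arm_command", "payload": {"rows": "0.45 37 10 3 0 0 -0.7; 0.45 37 10 3 0 0 -0.7; 0.45 37 11 3 0 0 -0.7; 0.45 37 11 3 0 0 -0.7; 0.45 37 12 3 0 0 -0.7"}}

```text
time_s: 12.1
position: [0.5693, -0.0972, 0.1014]
tool_rot: [[-0.199, 0.98, -0.001], [0.98, 0.199, 0.001], [0.001, -0.001, -1.0]]
ft_force: [2.1, 0.3, 0.1]
grip_width: 0.0471
```

Call:
{"api": "arm_command", "payload": {"rows": "0.45 37 12 3 0 0 -0.7; 0.45 37 12 3 0 0 -0.7; 0.45 37 13 3 0 0 -0.7; 0.45 36 13 3 0 0 -0.7; 0.45 36 14 3 0 0 -0.7"}}

```text
time_s: 12.52
position: [0.591, 0.0957, 0.0863]
tool_rot: [[-0.259, 0.966, -0.001], [0.966, 0.259, 0.0], [0.0, -0.001, -1.0]]
ft_force: [0.2, -0.8, -0.2]
grip_width: 0.0471
```

Call:
{"api": "arm_command", "payload": {"rows": "0.45 36 14 3 0 0 -0.7; 0.45 0 0 0 0 0 0; 0.45 0 0 0 0 0 0; 0.45 0 0 0 0 0 0"}}

```text
time_s: 12.85
position: [0.5955, 0.1318, 0.0836]
tool_rot: [[-0.27, 0.963, -0.001], [0.963, 0.27, -0.0], [0.0, -0.001, -1.0]]
ft_force: [0.5, -0.3, -0.6]
grip_width: 0.0472
```

```bash
python3 plan.py 0.45 600 130.5 24 15.2
```

```text
t 12.85 p [595.5 131.8  83.6] yaw 15.7 q6 -14 F [ 0.5 -0.3 -0.6] w 0.0472
0.45 -1.2 2.0 29.8 -0.0 0.0 0.2; 0.45 -1.2 2.0 29.8 -0.0 0.0 0.2
--
```

Call:
{"api": "arm_command", "payload": {"rows": "0.45 -1.5 2.5 30 0 0 0.2; 0.45 -1 2 20 0 0 0.2; 0.45 0 0 10 0 0 0; 0.45 0 0 0 0 0 0; 0.45 0 0 0 0 0 0"}}

```text
time_s: 13.27
position: [0.6009, 0.13, 0.0244]
tool_rot: [[-0.262, 0.965, -0.0], [0.965, 0.262, -0.0], [0.0, -0.0, -1.0]]
ft_force: [-0.7, 0.0, 0.2]
grip_width: 0.0469
```

Call:
{"api": "arm_command", "payload": {"rows": "0.45 0 0 0 0 0 0"}}

```text
time_s: 13.35
position: [0.6014, 0.1304, 0.0254]
tool_rot: [[-0.262, 0.965, 0.002], [0.965, 0.262, 0.0], [-0.0, 0.002, -1.0]]
ft_force: [-0.1, -0.8, 0.2]
grip_width: 0.0471
```

Call:
{"api": "arm_command", "payload": {"rows": "0.45 0 -0.5 4 0 0 0; 0.45 0 0 0 0 0 0; 1 0 0 0 0 0 0; 1 0 0 0 0 0 0; 1 0 0 0 0 0 0"}}

```text
time_s: 13.77
position: [0.6006, 0.1308, 0.0207]
tool_rot: [[-0.263, 0.965, 0.001], [0.965, 0.263, 0.0], [-0.0, 0.001, -1.0]]
ft_force: [0.8, -0.7, 0.3]
grip_width: 0.0182
```

Call:
{"api": "arm_command", "payload": {"rows": "1 0 0 0 0 0 0; 1 0 0 0 0 0 0; 1 0 0 0 0 0 0; 1 0 0 0 0 0 0"}}

```text
time_s: 14.1
position: [0.6006, 0.1308, 0.0207]
tool_rot: [[-0.263, 0.965, 0.001], [0.965, 0.263, 0.0], [-0.0, 0.001, -1.0]]
ft_force: [0.0, 0.3, 5.9]
grip_width: 0.0186
```

Call:
{"api": "arm_command", "payload": {"rows": "1 0 0 -15 0 0 0; 1 0 0 -30 0 0 0; 1 0 0 -40 0 0 0; 1 0 0 0 0 0 0"}}

```text
time_s: 14.43
position: [0.6032, 0.131, 0.1119]
tool_rot: [[-0.263, 0.965, 0.011], [0.965, 0.263, 0.0], [-0.003, 0.011, -1.0]]
ft_force: [1.6, 0.4, -0.0]
grip_width: 0.0188
```

```bash
python3 plan.py 1 563.1 307.8 85 2
```

```text
t 14.43 p [603.2 131.  111.9] yaw 15.3 q6 -14 F [ 1.6  0.4 -0. ] w 0.0188
1 36.2 1.5 5.3 0.1 0.0 2.7; 1 36.3 -0.1 5.3 0.1 0.0 2.7; 1 36.2 -1.8 5.3 0.1 0.0 2.7; 1 36.1 -3.5 5.3 0.1 0.0 2.7; 1 35.9 -5.1 5.4 0.1 0.0 2.7
--
```

Call:
{"api": "arm_command", "payload": {"rows": "1 36 1.5 5 0 0 2.7; 1 36 0 5 0 0 2.7; 1 36 -2 5 0 0 2.7; 1 36 -3.5 5 0 0 2.7; 1 36 -5 5 0 0 2.7"}}

```text
time_s: 14.85
position: [0.5599, 0.3085, 0.0795]
tool_rot: [[-0.028, 1.0, -0.0], [1.0, 0.028, -0.0], [-0.0, -0.0, -1.0]]
ft_force: [1.7, -0.3, -1.1]
grip_width: 0.0184
```

Call:
{"api": "arm_command", "payload": {"rows": "1 0 0 0 0 0 0; 1 0 0 0 0 0 0; 1 0 0 0 0 0 0"}}

```text
time_s: 15.1
position: [0.5606, 0.3066, 0.0798]
tool_rot: [[-0.031, 1.0, -0.0], [1.0, 0.031, -0.0], [-0.0, -0.0, -1.0]]
ft_force: [0.4, -1.0, 0.5]
grip_width: 0.0186
```

```bash
python3 plan.py 1 563.1 307.8 45 2
```

```text
t 15.10 p [560.6 306.6  79.8] yaw 1.8 q6 16 F [ 0.4 -1.   0.5] w 0.0186
1 1.1 2.5 34.8 -0.0 0.0 -0.2
--
```

Call:
{"api": "arm_command", "payload": {"rows": "1 1 2 30 0 0 0; 1 0 0 8 0 0 0; 1 0 0 0 0 0 0; 1 0 0 0 0 0 0"}}

```text
time_s: 15.43
position: [0.5629, 0.3071, 0.0422]
tool_rot: [[-0.029, 1.0, -0.001], [1.0, 0.029, -0.0], [-0.0, -0.001, -1.0]]
ft_force: [1.2, -0.2, 0.2]
grip_width: 0.0184
```

Call:
{"api": "arm_command", "payload": {"rows": "1 0 0 2 0 0 0; 1 0 0 0 0 0 0; 1 0 0 1 0 0 0; 1 0 0 0 0 0 0; 1 0 0 0 0 0 0"}}

```text
time_s: 15.85
position: [0.5626, 0.3081, 0.0395]
tool_rot: [[-0.031, 1.0, 0.0], [1.0, 0.031, 0.0], [0.0, 0.0, -1.0]]
ft_force: [-0.1, 0.0, -1.0]
grip_width: 0.0182
```

```bash
python3 plan.py; python3 -c "
from meas import *
b=grab('scene','pics/b5.png')
cv2.imwrite('pics/c5.png',cv2.resize(b[190:340,340:500],(640,600),interpolation=cv2.INTER_CUBIC)[:,:,::-1])"
```

```text
t 15.85 p [562.6 308.1  39.5] yaw 1.8 q6 16 F [-0.1  0.  -1. ] w 0.0182
```

View pics/c5.png

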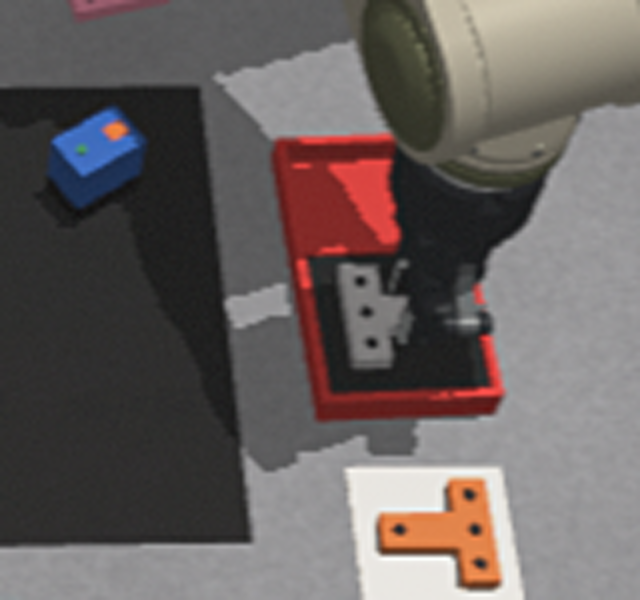

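The T is inside the red foam compartment, crop (370,315), about 2 mm above the foam. I'll set it down.

Call:
{"api": "arm_command", "payload": {"rows": "1 0 0 1 0 0 0; 1 0 0 0 0 0 0; 1 0 0 1 0 0 0; 1 0 0 0 0 0 0; 1 0 0 0 0 0 0"}}

```text
time_s: 16.32
position: [0.5626, 0.3081, 0.0377]
tool_rot: [[-0.031, 1.0, 0.0], [1.0, 0.031, 0.0], [0.0, 0.0, -1.0]]
ft_force: [-2.8, -0.3, 4.8]
grip_width: 0.0185
```

Call:
{"api": "arm_command", "payload": {"rows": "1 0 0 1 0 0 0; 1 0 0 0 0 0 0; 1 0 0 0 0 0 0"}}

```text
time_s: 16.57
position: [0.5626, 0.3081, 0.0376]
tool_rot: [[-0.031, 1.0, 0.001], [1.0, 0.031, 0.0], [0.0, 0.001, -1.0]]
ft_force: [-4.5, -2.5, 13.3]
grip_width: 0.0186
```

Call:
{"api": "arm_command", "payload": {"rows": "1 0 0 -1.3 0 0 0; 0.6 0 0 0 0 0 0; 0.6 0 0 0 0 0 0; 0.6 0 0 0 0 0 0; 0.6 0 0 0 0 0 0"}}

```text
time_s: 16.98
position: [0.5626, 0.308, 0.0371]
tool_rot: [[-0.031, 1.0, -0.0], [1.0, 0.031, -0.0], [-0.0, -0.0, -1.0]]
ft_force: [0.2, -0.6, -0.1]
grip_width: 0.0341
```

Call:
{"api": "arm_command", "payload": {"rows": "0.6 0 0 -8 0 0 0; 0.6 0 0 -12 0 0 0; 0.35 0 0 -30 0 0 0; 0.35 0 0 -30 0 0 0; 0.35 0 0 0 0 0 0"}}

```text
time_s: 17.4
position: [0.565, 0.3089, 0.1249]
tool_rot: [[-0.031, 0.999, 0.011], [1.0, 0.031, 0.004], [0.003, 0.011, -1.0]]
ft_force: [0.7, -0.2, 0.7]
grip_width: 0.0555
```

```bash
python3 plan.py 0.35 462.5 141 120 32.9
```

```text
t 17.40 p [565.  308.9 124.9] yaw 1.8 q6 16 F [ 0.7 -0.2  0.7] w 0.0555
0.35 -32.9 -21.5 0.6 0.1 -0.0 -6.2; 0.35 -30.4 -25.0 0.7 0.1 -0.0 -6.2; 0.35 -27.5 -28.1 0.7 0.1 -0.0 -6.2; 0.35 -24.3 -30.9 0.8 0.1 -0.0 -6.2; 0.35 -20.8 -33.4 0.9 0.1 -0.0 -6.2
--
```

Call:
{"api": "arm_command", "payload": {"rows": "0.3 -33 -22 0 0 0 -6.2; 0.3 -30 -25 0 0 0 -6.2; 0.3 -28 -28 0 0 0 -6.2; 0.3 -24 -31 0 0 0 -6.2; 0.3 -21 -33 0 0 0 -6.2"}}

```text
time_s: 17.82
position: [0.4588, 0.1392, 0.1185]
tool_rot: [[-0.546, 0.838, 0.002], [0.838, 0.546, 0.0], [-0.001, 0.002, -1.0]]
ft_force: [2.4, -1.4, 0.2]
grip_width: 0.0601
```

Call:
{"api": "arm_command", "payload": {"rows": "0.3 0 0 0 0 0 0; 0.3 0 0 0 0 0 0; 0.3 0 0 0 0 0 0"}}

```text
time_s: 18.07
position: [0.4607, 0.1405, 0.1184]
tool_rot: [[-0.54, 0.842, 0.002], [0.842, 0.54, 0.0], [-0.001, 0.002, -1.0]]
ft_force: [0.2, 1.1, 0.0]
grip_width: 0.0597
```

```bash
python3 plan.py 0.3 462.5 141 42 32.9;  python3 -c "
from meas import *
a=grab('top','pics/a6.png')
b=grab('scene','pics/b6.png')
cv2.imwrite('pics/c6.png',np.hstack([cv2.resize(a[150:290,150:310],(400,350)),cv2.resize(b[190:340,320:480],(400,350),interpolation=cv2.INTER_CUBIC)])[:,:,::-1])"
```

```text
t 18.07 p [460.7 140.5 118.4] yaw 32.7 q6 -30 F [0.2 1.1 0. ] w 0.0597
0.3 -0.3 0.8 38.2 0.1 0.0 -0.1; 0.3 -0.3 0.8 38.2 0.1 0.0 -0.1
--
```

View pics/c6.png

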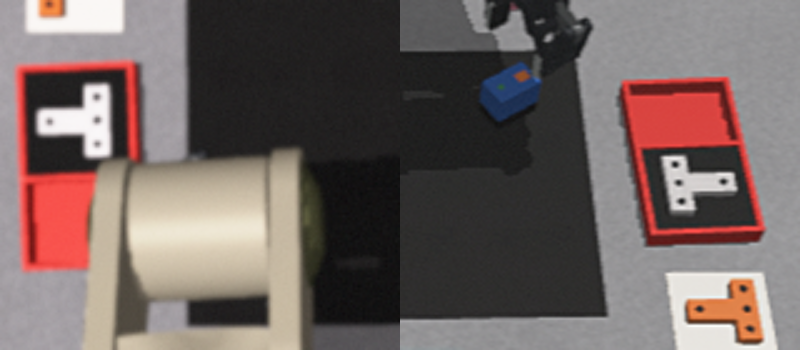

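The T is flat in the red tray, at (75,120) in the left view, and the gripper is above the relay. I'll descend and grip high so the tips clear the rim.

Call:
{"api": "arm_command", "payload": {"rows": "0.3 0 1 38 0 0 0; 0.3 0 1 28 0 0 0; 0.3 0 0 11 0 0 0; 0.3 0 0 0 0 0 0; 0.3 0 0 0 0 0 0"}}

```text
time_s: 18.58
position: [0.4619, 0.1421, 0.0403]
tool_rot: [[-0.542, 0.841, -0.001], [0.841, 0.542, 0.0], [0.0, -0.0, -1.0]]
ft_force: [-0.3, 0.6, 0.2]
grip_width: 0.0598
```

Call:
{"api": "arm_command", "payload": {"rows": "1 0 0 0 0 0 0; 1 0 0 0 0 0 0; 1 0 0 0 0 0 0; 1 0 0 0 0 0 0; 1 0 0 0 0 0 0"}}

```text
time_s: 19.0
position: [0.4622, 0.1416, 0.0416]
tool_rot: [[-0.541, 0.841, 0.003], [0.841, 0.541, 0.0], [-0.001, 0.002, -1.0]]
ft_force: [-0.4, 0.1, 6.4]
grip_width: 0.0295
```

Call:
{"api": "arm_command", "payload": {"rows": "1 0 0 0 0 0 0; 1 0 0 0 0 0 0; 1 0 0 0 0 0 0"}}

```text
time_s: 19.25
position: [0.4622, 0.1416, 0.0416]
tool_rot: [[-0.541, 0.841, 0.003], [0.841, 0.541, 0.0], [-0.001, 0.002, -1.0]]
ft_force: [-0.8, 1.3, 5.9]
grip_width: 0.0291
```

Call:
{"api": "arm_command", "payload": {"rows": "1 0 0 -15 0 0 0; 1 0 0 -30 0 0 0; 1 0 0 -35 0 0 0; 1 0 0 0 0 0 0"}}

```text
time_s: 19.58
position: [0.464, 0.1417, 0.1261]
tool_rot: [[-0.541, 0.841, 0.01], [0.841, 0.541, 0.001], [-0.005, 0.009, -1.0]]
ft_force: [0.8, -0.0, 0.9]
grip_width: 0.0294
```

```bash
python3 plan.py 1 478 298.5 105 2
```

```text
t 19.58 p [464.  141.7 126.1] yaw 32.8 q6 -30 F [ 0.8 -0.   0.9] w 0.0294
1 24.9 19.3 4.3 0.1 0.0 6.2; 1 26.8 16.5 4.2 0.1 0.0 6.2; 1 28.4 13.6 4.2 0.1 0.0 6.2; 1 29.7 10.5 4.2 0.1 0.0 6.2; 1 30.6 7.2 4.2 0.1 0.0 6.2
--
```

Call:
{"api": "arm_command", "payload": {"rows": "1 25 19 4 0 0 6.2; 1 27 16.5 4 0 0 6.2; 1 28.5 13.5 4 0 0 6.2; 1 29.5 10.5 4 0 0 6.2; 1 30.5 7 4 0 0 6.2"}}

```text
time_s: 20.0
position: [0.475, 0.2996, 0.1004]
tool_rot: [[-0.025, 1.0, 0.001], [1.0, 0.025, 0.0], [0.0, 0.001, -1.0]]
ft_force: [0.6, -0.2, -0.6]
grip_width: 0.0293
```

Call:
{"api": "arm_command", "payload": {"rows": "1 0 0 0 0 0 0; 1 0 0 0 0 0 0; 1 0 0 0 0 0 0"}}

```text
time_s: 20.25
position: [0.4749, 0.2976, 0.1004]
tool_rot: [[-0.032, 0.999, -0.0], [0.999, 0.032, -0.0], [-0.0, -0.0, -1.0]]
ft_force: [0.5, -0.7, 0.2]
grip_width: 0.0289
```

```bash
python3 plan.py 1 478 298.5 48 2
```

```text
t 20.25 p [474.9 297.6 100.4] yaw 1.8 q6 18 F [ 0.5 -0.7  0.2] w 0.0289
1 0.4 1.6 26.2 -0.0 0.0 -0.1; 1 0.4 1.6 26.2 -0.0 0.0 -0.1
--
```

Call:
{"api": "arm_command", "payload": {"rows": "1 0.5 1.5 28 0 0 0; 1 0 1 18 0 0 0; 1 0 0 5 0 0 0; 1 0 0 0 0 0 0; 1 0 0 0 0 0 0"}}

```text
time_s: 20.67
position: [0.478, 0.2981, 0.0502]
tool_rot: [[-0.03, 1.0, 0.001], [1.0, 0.03, 0.0], [0.0, 0.001, -1.0]]
ft_force: [0.1, -0.7, -0.5]
grip_width: 0.0292
```

Call:
{"api": "arm_command", "payload": {"rows": "1 0 0 2 0 0 0; 1 0 0 0 0 0 0; 1 0 0 1 0 0 0; 1 0 0 0 0 0 0; 1 0 0 0 0 0 0"}}

```text
time_s: 21.08
position: [0.4776, 0.2987, 0.0467]
tool_rot: [[-0.031, 1.0, 0.0], [1.0, 0.031, 0.0], [0.0, 0.0, -1.0]]
ft_force: [0.1, -0.6, -0.0]
grip_width: 0.0293
```

Call:
{"api": "arm_command", "payload": {"rows": "1 0 0 1 0 0 0; 1 0 0 0 0 0 0; 1 0 0 1 0 0 0; 1 0 0 0 0 0 0; 1 0 0 0 0 0 0"}}

```text
time_s: 21.5
position: [0.4776, 0.2986, 0.0443]
tool_rot: [[-0.031, 1.0, -0.0], [1.0, 0.031, -0.0], [-0.0, -0.0, -1.0]]
ft_force: [-0.0, -0.1, -0.4]
grip_width: 0.029
```

Call:
{"api": "arm_command", "payload": {"rows": "1 0 0 1 0 0 0; 1 0 0 0 0 0 0; 1 0 0 1 0 0 0; 1 0 0 0 0 0 0; 1 0 0 0 0 0 0"}}

```text
time_s: 21.92
position: [0.4777, 0.2987, 0.0436]
tool_rot: [[-0.031, 1.0, 0.001], [1.0, 0.031, 0.0], [0.0, 0.001, -1.0]]
ft_force: [-3.7, -0.5, 11.5]
grip_width: 0.0294
```

Seated at 43.6, as predicted. I'll release and retreat, clear of the top camera.

Call:
{"api": "arm_command", "payload": {"rows": "1 0 0 -1.3 0 0 0; 0.48 0 0 0 0 0 0; 0.48 0 0 0 0 0 0; 0.48 0 0 0 0 0 0; 0.48 0 0 0 0 0 0"}}

```text
time_s: 22.33
position: [0.4775, 0.2986, 0.0435]
tool_rot: [[-0.031, 1.0, -0.0], [1.0, 0.031, -0.0], [-0.0, -0.0, -1.0]]
ft_force: [-0.8, 0.7, -0.0]
grip_width: 0.0446
```

Call:
{"api": "arm_command", "payload": {"rows": "0.48 0 0 -15 0 0 0; 0.48 0 0 -30 0 0 0; 0.48 0 0 -40 0 0 0; 0.48 0 0 -40 0 0 0; 0.48 0 0 0 0 0 0"}}

```text
time_s: 22.75
position: [0.4801, 0.2997, 0.1761]
tool_rot: [[-0.031, 0.999, 0.012], [1.0, 0.031, 0.004], [0.004, 0.012, -1.0]]
ft_force: [0.1, 0.5, 0.2]
grip_width: 0.044
```

Call:
{"api": "arm_command", "payload": {"rows": "0.48 -25 -30 0 0 0 0; 0.48 -25 -30 0 0 0 0; 0.48 -25 -30 0 0 0 0; 0.48 -25 -30 0 0 0 0; 0.48 -25 -30 0 0 0 0"}}

```text
time_s: 23.17
position: [0.3298, 0.1682, 0.1684]
tool_rot: [[-0.031, 1.0, 0.0], [1.0, 0.031, -0.0], [-0.0, 0.0, -1.0]]
ft_force: [0.9, -0.3, 0.3]
grip_width: 0.0444
```

Call:
{"api": "arm_command", "payload": {"rows": "0.48 0 0 0 0 0 0; 0.48 0 0 0 0 0 0; 0.48 0 0 0 0 0 0; 0.48 0 0 0 0 0 0; 0.48 0 0 0 0 0 0"}}

```text
time_s: 23.58
position: [0.3323, 0.1695, 0.1686]
tool_rot: [[-0.031, 1.0, 0.0], [1.0, 0.031, 0.0], [0.0, 0.0, -1.0]]
ft_force: [0.3, -0.3, -0.4]
grip_width: 0.0447
```

```bash
python3 - <<'E'
from meas import *
a=grab('top','pics/a7.png');b=grab('scene','pics/b7.png')
cv2.imwrite('pics/c7.png',np.vstack([cv2.resize(a[150:275,140:510],(800,270)),cv2.resize(b[200:325,120:490],(800,270))])[:,:,::-1])
J=[("T","top",a,alu,(164,178,204,222),.029),("L","top",a,alu,(440,180,484,222),.029),("X","top",a,alu,(360,150,410,200),.012),
("relay","top",a,h(100,125),(155,215,212,262),.054),("T","scene",b,alu,(420,252,464,290),.029),("L","scene",b,alu,(148,255,192,294),.029)]
F={"T":(525.6,300.2,2.),"relay":(525.6,300.2,2.),"L":(521.3,-300.5,7.8),"X":(0,0,0)}
for nm,n,im,t,bx,z in J:
    for uv in blobs(n,im,t,bx):
        c,s,q,g,A=rect(n,uv,z); x,y,w=F[nm]; w=np.radians(w); d=c-[x,y]
        print(nm,n,"c",c.round(1),s.round(1),"%.1f"%q,"in tray",np.round([d@[np.cos(w),np.sin(w)],d@[-np.sin(w),np.cos(w)]],1))
s=readout.observe();print(s["time_s"],s["position"],s["ft_force"])
E
```

```text
T top c [563.4 302.2] [64.2 65. ] 1.3 in tray [37.8  0.6]
L top c [ 566.6 -292.2] [60.6 64.2] 8.0 in tray [46.  2.]
X top c [ 610.6 -131.8] [57.5 57.5] 17.3 in tray [ 610.6 -131.8]
relay top c [478.2 293.5] [28.9 49.1] 3.0 in tray [-47.6  -5. ]
T scene c [562.8 301.4] [62.4 63.2] 1.0 in tray [37.2 -0.1]
T scene c [551.6 349.3] [12.3 63.9] 80.8 in tray [27.7 48.2]
L scene c [ 567.6 -293.2] [62.7 62.7] 8.3 in tray [46.9  1. ]
23.6833 [0.33191782 0.16943972 0.16854217] [-0.04902289  0.85321611  0.08697411]
```

View pics/c7.png

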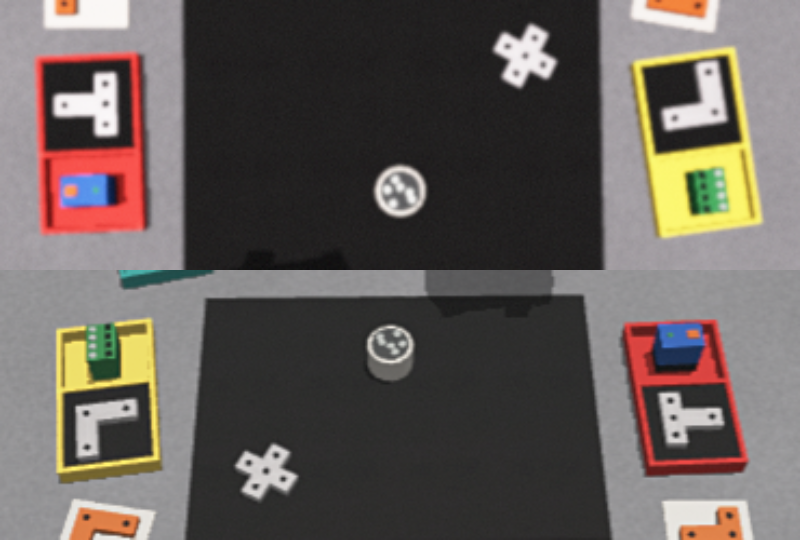

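Everything is in place: each tray holds its block and plate, and the cross lies where it started. I'm handing in.

```bash
python3 -c "
from rig import env; print(env.close_job())"
```

```text
the job is handed in; nothing more can be done
None
```

Both kits are made up and the job is handed in, at about 24 s of robot time. The relay and T plate are in the red tray, and the terminal and L plate are in the yellow tray. Each part was lowered until the wrist felt contact and only then released. Every contact height matched the expected floor or foam level to within about 0.1 mm.

The last pictures, from both cameras, showed:
- **Plates (tray frame):** the T centre is at about (37.5, 0) mm in the red tray and the L centre at about (46.5, 1.5) mm in the yellow. Both look flat and inside the rims. I set the L about 8 mm off centre on purpose, so the fingers cleared the divider.
- **Relay:** it is at about x = -47.6 mm and looks upright. The picture gave y = -5 mm, while the gripper had it within 1 mm of the compartment centre. I put that difference down to the relay's visible side face; both values are within limits.
- **Terminal:** it looks upright in both views. I did not measure its position again after placing it; the gripper released it within 1 mm of the intended spot.
- **Cross plate:** its measured position is unchanged, (610.6, -131.8) mm before and after.

The scene-camera measurement also returned one extra blob beside the T (12 x 64 mm). I took it to be the table or rim outside the tray and ignored it. No other check failed or disagreed. Handing in gives no verdict, so I cannot confirm the judged result.

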